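# Tap the wobbly cup to the middle of the sample pedestal

## Robot

A 6-joint arm with a two-finger parallel gripper is mounted at the origin on a cart in front of the work surface, level with it; the furniture and walls round the work are solid. World frame = base frame: x ahead of the robot, y to its left, z up, the work surface at z = 0. Lengths are in mm, angles in degrees, forces in N, time in s.
With the tool pointing down it reaches from about 350 to 850 mm from the base axis. Payload 8.1 kg.
Tool frame: the origin (TCP) lies midway between the tips of the shut fingers; the grasp point (between the pads) lies 19 mm behind it; z points along the fingers, y is the line along which they close (so a half turn about z gives the same grasp; the last joint's range is limited). The gripper opens to 85 mm and grips with 20 to 120 N. Pads are 22 mm wide; open, the fingers measure 114 mm over their backs; the gripper's body (76 mm by 85 mm) begins 54 mm behind the grasp point. The pads swing forward as they close: fully open they stand 13 mm farther back than shut.
Start: joints at [-76.169, 7.471, 85.268, -0, 87.261, -4.893], TCP at [192.629, -568.242, 231.292] pointing down, gripper open.
Joint ranges: [-169.43, 169.43], [-51.17, 129.36], [1.28, 143.12], [-76.62, 256.62], [0, 156.53], [-152.29, 152.29]. Speed limits (degrees/s): [136.94, 136.94, 159.86, 180, 180, 180].

## Interface

Orientations are given as [roll, pitch, yaw] about the fixed x, y, z axes, in that order (R = Rz(yaw) Ry(pitch) Rx(roll)).
In Python, from bench import sense, snapshot, camera_params, hand_in, masks_of, pinpoint gives the robot as it stands.
- The arm moves only by the tool step_arm, never from a script. Its argument "targets" is a list of rows, each an object with "angular": the turn, a rotation vector about the tool's x, y, z scaled (see below), a list of three; "dp": the shift along the tool's x, y, z scaled (see below), a list of three; "fingers": the closure, from 0 (fully open) to 1 (shut). A call has exactly 8 rows; each row is the pose to reach, as a shift and turn from the pose commanded when the call began, along the tool's axes at that moment, turning the shorter way round; what a row does not reach only later rows make up. The controller multiplies each number of a shift by 0.2 m and each number of a turn by 180 degrees. A row lasts 1/8 s, in which the tool goes at most 62.5 mm and 10.7 degrees, less where a joint would pass 70% of its speed; a pose out of reach is approached as far as the arm can. A call with a number of a shift or a turn outside -1 to 1 is refused whole. A call with a gripper value outside its range is refused whole. The fingers move at their own pace and stop on an object; "newtons" is the grip in N (left out, the last holds). Time passes only in rows, so rows that repeat a pose let the fingers close, or fill a call up. It gives the time, the measured TCP pose, the force, the opening and the grip force at its end, in the units of the state.
- sense(): the state, without advancing time (a new reading comes with each control period).
- snapshot(name): name is "scene" or "top" or "wrist"; returns the picture (384x512x3 uint8, blue, green, red); there is no depth.
- camera_params(name): a dict with "vfov" (degrees; the focal length in pixels is half the picture's height over the tangent of half this angle, whatever the lens; pixels are square), "cx", "cy" (the principal point, pixels), "R" (3x3) and "t" (3): a world point X has camera coordinates R X + t. Camera axes: x right, y down, z forward; pixel columns grow to the right and rows downward; lengths in mm; the calibration is good to about 2 mm. A picture is of the moment at which its call begins: read the wrist's pose just before it. camera_params takes no time and is no camera call; for the wrist camera it gives the pose at the moment of the call.
- hand_in(): hands the job in; it is judged then, once.
Trained networks look in the newest picture that a camera, given by its name, has taken for a name from the list of things; names that differ only in an ending like _2 or _b are one class to them, and where a whole thing is asked for, a point or a joint stands for the part that bears it (a point fixed in the world has none). Each returns a list of dicts, best first, with "conf" (0 to 1); they miss things now and then, are a little off and sometimes report something else, mostly with a low value. They report only what shows in the picture. A call takes as long as a camera call. They do not tell look-alikes from the thing itself.
- masks_of(camera, label): "pixels" (384x512 bool, what is visible of it) and "at" ([column, row] in pixels, amid what is visible of it).
- pinpoint(camera, label): "at" ([column, row] in pixels: a listed point, or the origin of a listed thing).
The state is a dict: "time": time; "joint_pos": joint angles; "qd": joint speeds; "joint_efforts": joint torques, N m; "tool_pos": TCP position; "tcp_rot": TCP orientation; "ft_force": force on the tool from outside, world axes, zero at the start; "wrist_torque": the same for the moment, N m; "finger_gap": finger opening in mm; "grip_force": force on a finger pad.
Only numpy, scipy, OpenCV 4.12 (cv2) and the standard library are available. Lean on these libraries where they do the work, as an engineer would, in place of code of your own. Each camera call takes 0.05 s, during which the arm holds its last target. There are 200 camera calls.

## Task

A small steel cup with a narrow foot has been set down off-centre on the little round sample pedestal. Push it to the middle with light fingertip taps low on its side, until the dark plate shows evenly all round it; do not grip or lift it, do not press on it hard, tip it over or knock it off, and leave the spare cup, the jars, the amber bottle and the brush on the bench alone. Finish with the cup standing still and the hand clear of it.

Things in the scene. Friction and masses are not known exactly. Their poses are not given: they have to be found in the camera images.
- cup: The cup to be centred: open, empty, bare steel, round, 52 mm high, 80 to 170 g, polished. Narrow flat foot 30 mm in diameter; above it the side flares out to a belly 60 mm in diameter (the widest part, 13 to 20 mm above the foot), then narrows to 50 mm at the rim. Origin: centre of the underside of the foot; z up. It slides on the plate under a push of 0.3 to 0.8 N at the belly; friction about 0.4; pushed near the rim, or fast, it may topple. It stops where a slow push stops.
- pedestal: Sample pedestal fixed to the bench, 45 mm high: aluminium foot 100 mm in diameter and 10 mm high, thin stem, and on top a dark steel plate 68 mm in diameter, 7 mm thick, flat, no rim, on which the cup stands. Origin: centre of its underside, on the bench top; z up.
- plate_middle (a point): Middle of the top face of the pedestal's plate, 45 mm above the bench: the centre of the cup's foot belongs here.
- spare_cup: A bystander: a cup of the same shape that stands on the bench near the pedestal; leave it. Origin: centre of its underside.
- near_jar: A bystander: sample jar with a pale yellow screw lid, 67 mm in diameter, 66 mm high, on the bench near the pedestal. Origin: centre of its underside.
- short_jar: A bystander: sample jar with a pale yellow screw lid, 63 mm in diameter, 50 mm high, at the right front. Origin: centre of its underside.
- far_jar: A bystander: sample jar with a pale yellow screw lid, 67 mm in diameter, 66 mm high, behind the work. Origin: centre of its underside.
- amber_bottle: A bystander: brown bottle, 42 mm in diameter, 85 mm high, behind and to the right. Origin: centre of its underside.
- paint_brush: A bystander: flat brush 185 mm long, 27 mm wide, 10 mm high, lying at the left. Origin: underside of its middle; x along it to the bristles.
Not all that is in view belongs to the job. What is shaped like the pedestal but red is not meant.

How it is judged (in metres and radians):
At the end, for the whole second after the job is handed in: The cup stands upright (within 0.05 rad) and still on the pedestal's plate, its foot centred within 5 mm of the plate's middle (horizontal distance between cup and plate_middle below 0.005 m and z of cup in the frame of plate_middle between -0.003 and 0.003 m and angle between cup's own z axis and vertical below 0.05 rad and linear speed of cup below 0.01 m/s); the robot touches nothing.
It fails at once if the cup is tipped by more than 0.3 rad (angle between cup's own z axis and vertical above 0.3 rad).
It fails at once if the cup is lifted more than 10 mm off the plate (z of cup in the frame of plate_middle above 0.01 m).
It fails at once if the cup falls off the pedestal (z of cup in the frame of plate_middle below -0.01 m).
It fails at once if the cup is pressed or gripped with more than 20 N (contact force between any of the arm, the fingers and cup above 20 N).
It fails at once if the spare cup, a jar, the amber bottle or the brush is moved by more than 15 mm (distance of any of spare_cup, near_jar, short_jar, far_jar, amber_bottle, paint_brush from where it was at the start of the episode above 0.015 m).
It also fails if it takes over 58 s, if anything falls off the work surface, if the arm or the gripper's body presses on something with over 40 N, if the wrist force passes 120 N, or if a joint passes its speed limit or range.

## Working session

There is one attempt and no reset: what is moved stays moved. The work goes in short steps, Python scripts to look and compute and a tool call to move; the robot and the scene stay as the last step left them, time stands still between calls to the robot, and variables do not carry over. Pictures are saved under pics/ and viewed, at most 10 in all, crops included, and the job is handed in when it is done.

Besides the shell and the picture viewer there is one more tool, called after "Emit:" as a command line: name --argument value ..., lists and objects as JSON in quotes. step_arm: Moves the arm, as the interface text tells. Its arguments: {"type":"object","properties":{"targets":{"type":"array","items":{"type":"object","properties":{"angular":{"type":"array","items":{"type":"number","minimum":-1,"maximum":1}},"dp":{"type":"array","items":{"type":"number","minimum":-1,"maximum":1}},"fingers":{"type":"number"}}}},"newtons":{"type":"number"}},"required":["targets"]}

```bash
mkdir -p pics
cat > h.py <<'E'
import numpy as np, cv2
from bench import *
def ray(cam,px):
    c=camera_params(cam); f=192/np.tan(np.radians(c["vfov"])/2)
    R=np.array(c["R"]);t=np.array(c["t"]);o=-R.T@t
    d=R.T@np.array([(px[0]-c["cx"])/f,(px[1]-c["cy"])/f,1]); return o,d
def atz(cam,px,z):
    o,d=ray(cam,px); return (o+d*(z-o[2])/d[2])[:2].round(1)
def proj(cam,X):
    c=camera_params(cam); f=192/np.tan(np.radians(c["vfov"])/2)
    p=np.array(c["R"])@np.array(X,float)+np.array(c["t"]); return [c["cx"]+f*p[0]/p[2],c["cy"]+f*p[1]/p[2]]
E
python3 - <<'E'
from h import *
ims=[]
for cam in("scene","top"):
    im=snapshot(cam);cv2.imwrite(f"pics/{cam}0.png",im)
    c=camera_params(cam);print(cam,c)
    for l,z in(("cup",45),("plate_middle",45),("pedestal",0),("spare_cup",0),("near_jar",0),("short_jar",0),("far_jar",0),("amber_bottle",0),("paint_brush",0)):
        print(l,[(np.round(d["at"],1).tolist(),round(d["conf"],2),atz(cam,d["at"],z).tolist()) for d in pinpoint(cam,l)])
print(sense()["tcp_rot"],sense()["time"])
E
```

```text
scene {'vfov': 52.9809634244262, 'cx': 251.84410650229873, 'cy': 191.47828126766268, 'R': array([[-0.78845274, -0.6149055 ,  0.01528071],
       [-0.44650258,  0.55508077, -0.70179825],
       [ 0.42305758, -0.56015763, -0.71221185]]), 't': array([437.86104994, 336.4447092 , 711.06629984])}
cup [([302.7, 182.2], 0.77, [523.2, -171.6])]
plate_middle [([299.0, 181.9], 0.9, [531.3, -166.5]), ([244.2, 255.5], 0.71, [498.3, 101.1])]
pedestal [([245.4, 267.9], 0.89, [495.0, 100.8]), ([294.1, 195.5], 0.8, [534.9, -156.6]), ([188.2, 311.8], 0.27, [520.7, 256.1])]
spare_cup [([275.7, 164.4], 0.92, [645.5, -227.6])]
near_jar [([292.0, 237.4], 0.72, [461.1, -36.2])]
short_jar [([270.5, 139.3], 0.72, [726.3, -313.2]), ([361.6, 184.3], 0.63, [413.6, -309.0])]
far_jar [([227.8, 164.3], 0.72, [753.2, -141.2])]
amber_bottle [([269.7, 138.7], 0.81, [730.0, -314.1])]
paint_brush [([190.2, 311.2], 0.56, [518.5, 252.6]), ([224.3, 164.3], 0.5, [761.0, -134.8])]
top {'vfov': 43.34148472496166, 'cx': 266.0608479746249, 'cy': 187.26588893641642, 'R': array([[-1.14603238e-02, -9.99929661e-01, -3.05500999e-03],
       [-9.81080546e-01,  1.18346770e-02, -1.93237941e-01],
       [ 1.93260504e-01,  7.82641499e-04, -9.81147168e-01]]), 't': array([ -60.27300077,  584.77051304, 1486.41871505])}
cup [([299.9, 205.0], 0.58, [527.3, -174.6])]
plate_middle [([211.3, 218.1], 0.97, [488.5, 108.2]), ([295.4, 202.9], 0.78, [534.3, -160.4])]
pedestal [([295.9, 204.8], 0.9, [535.3, -164.6]), ([215.1, 217.6], 0.83, [496.0, 100.9])]
spare_cup [([340.2, 152.8], 0.74, [710.2, -317.5]), ([317.0, 172.2], 0.72, [644.4, -237.5])]
near_jar [([256.8, 229.6], 0.56, [455.0, -35.3])]
short_jar [([346.5, 235.3], 0.55, [433.0, -326.6])]
far_jar [([286.0, 138.9], 0.96, [761.1, -136.4])]
amber_bottle [([342.5, 151.2], 0.58, [715.7, -325.5])]
paint_brush [([171.5, 210.0], 0.8, [522.9, 244.5])]
[ 1.79998716e+02 -4.33591357e-04  1.87273281e+01] 1.0
```

View pics/scene0.png

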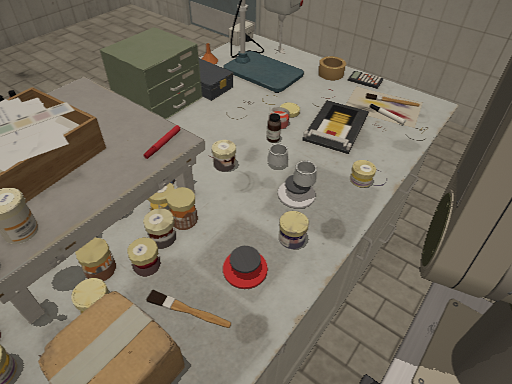

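View pics/top0.png

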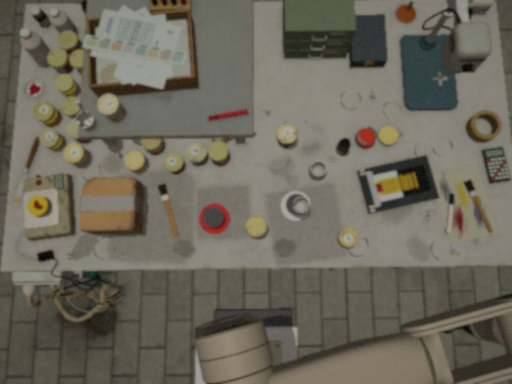

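The cup for the job is the one at scene px (304,175), on the pale-footed pedestal with its dark plate (297,187). Look-alikes are the spare cup on the bench (278,155) and the red pedestal (245,265), which is the decoy. I'll check the choice in a close crop.

Run:
```python
from h import *
im=cv2.imread("pics/scene0.png")[140:220,255:345]
cv2.imwrite("pics/crop0.png",cv2.resize(im,None,fx=6,fy=6,interpolation=cv2.INTER_CUBIC))
c=camera_params("wrist");R=np.array(c["R"]);s=sense();from scipy.spatial.transform import Rotation as Ro
T=Ro.from_euler("xyz",s["tcp_rot"],degrees=True).as_matrix()
print(c["vfov"],"cam pos in tool",T.T@(-R.T@c["t"]-s["tool_pos"]),"axes in tool",(T.T@R.T).round(3),s["ft_force"])
```

```text
69.49691744964858 cam pos in tool [  66.54483327   -0.63424064 -142.76101284] axes in tool [[ 0.001 -0.964 -0.266]
 [ 1.     0.     0.001]
 [-0.    -0.266  0.964]] [-0.32928076 -0.40489948  0.65596593]
```

View pics/crop0.png

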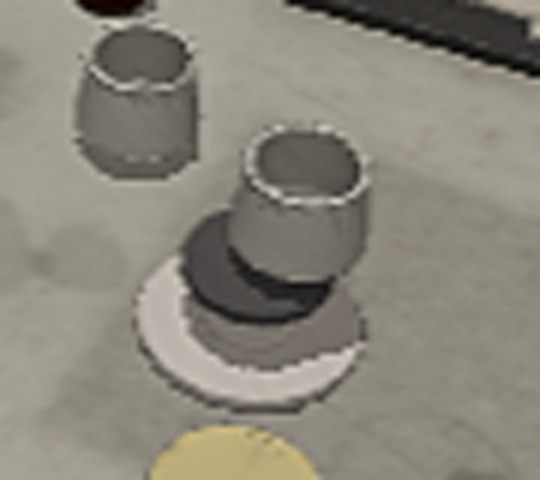

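The crop confirms it: the steel cup stands off-centre on the dark plate with the white foot, and the spare is on the bench at the upper left. The wrist camera sits on the tool's +x side, so I'll push along tool +x. I'm moving to a viewing stage behind the cup with the fingers shut.

Emit:
step_arm --targets '[{"dp": [0.2,-0.12,0.03],"angular": [0,0,-0.04],"fingers": 1},{"dp": [0.45,-0.27,0.06],"angular": [0,0,-0.08],"fingers": 1},{"dp": [0.7,-0.42,0.09],"angular": [0,0,-0.12],"fingers": 1},{"dp": [0.95,-0.57,0.12],"angular": [0,0,-0.16],"fingers": 1},{"dp": [0.95,-0.57,0.15],"angular": [0,0,-0.163],"fingers": 1},{"dp": [0.95,-0.57,0.15],"angular": [0,0,-0.163],"fingers": 1},{"dp": [0.95,-0.57,0.15],"angular": [0,0,-0.163],"fingers": 1},{"dp": [0.95,-0.57,0.15],"angular": [0,0,-0.163],"fingers": 1}]'

```text
time: 2.0
tool_pos: [335.3, -400.3, 201.6]
tcp_rot: [180.0, 0.0, 47.9]
ft_force: [0.1, -0.1, 0.3]
finger_gap: -0.1
grip_force: 0.0
```

Emit:
step_arm --targets '[{"dp": [0.25,-0.01,0.02],"angular": [0,0,0],"fingers": 1},{"dp": [0.5,-0.02,0.05],"angular": [0,0,0],"fingers": 1},{"dp": [0.75,-0.03,0.1],"angular": [0,0,0],"fingers": 1},{"dp": [0.9,-0.03,0.15],"angular": [0,0,0],"fingers": 1},{"dp": [0.95,-0.03,0.2],"angular": [0,0,0],"fingers": 1},{"dp": [0.95,-0.03,0.2],"angular": [0,0,0],"fingers": 1},{"dp": [0.95,-0.03,0.2],"angular": [0,0,0],"fingers": 1},{"dp": [0.95,-0.03,0.2],"angular": [0,0,0],"fingers": 1}]'

```text
time: 3.0
tool_pos: [458.2, -255.1, 161.9]
tcp_rot: [179.9, 0.0, 48.0]
ft_force: [-0.3, -0.5, 0.3]
finger_gap: -0.1
grip_force: 0.0
```

Run:
```python
from h import *
s=sense();print(s["tool_pos"],s["tcp_rot"])
im=snapshot("wrist");cv2.imwrite("pics/w1.png",im)
for l,z in(("cup",45),("plate_middle",45),("pedestal",0)):
    print(l,[(np.round(d["at"],1).tolist(),round(d["conf"],2),atz("wrist",d["at"],z).tolist()) for d in pinpoint("wrist",l)])
```

```text
[ 458.17644775 -255.0875983   161.87525352] [1.79949572e+02 5.05999203e-03 4.79737935e+01]
cup [([249.2, 77.7], 0.83, [519.5, -176.0])]
plate_middle [([103.3, 7.6], 0.55, [466.5, -56.2])]
pedestal []
```

View pics/w1.png

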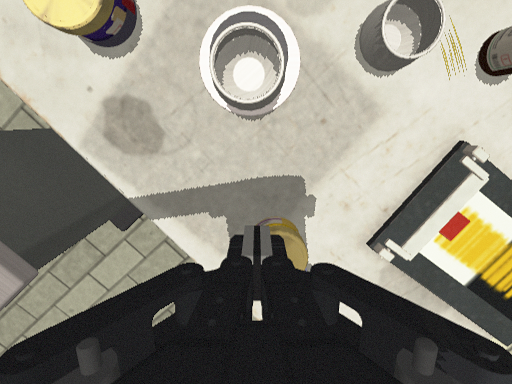

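The wrist view shows the cup on the white-footed pedestal at px (249,65), with the pedestal's foot ring around it. The spare cup is at (400,35), the near jar at (90,10), and the short jar's lid is behind the fingertips at (288,240). Next I'll fit model silhouettes of the cup and pedestal to the masks in all the views.

```bash
cat >> h.py <<'E'
from scipy.optimize import minimize
a=np.linspace(0,2*np.pi,60)
CUP=[(15,0),(30,13),(30,20),(25,52)]; PED=[(50,0),(50,10)]
def sil(cam,x,y,rings,z0):
    P=[proj(cam,[x+r*np.cos(t),y+r*np.sin(t),z0+z]) for r,z in rings for t in a]
    h=cv2.convexHull((np.array(P)*16*4).astype(np.int32).reshape(-1,1,2))
    m=np.zeros((384*4,512*4),np.uint8); cv2.fillConvexPoly(m,h,1,shift=4)
    return cv2.resize(m.astype(np.float32),(512,384),interpolation=cv2.INTER_AREA)
def best(cam,label,near,z):
    L=masks_of(cam,label)
    if not L: return None
    o=min(L,key=lambda d:np.linalg.norm(atz(cam,d["at"],z)-near)); 
    return o if np.linalg.norm(atz(cam,o["at"],z)-near)<60 else None
def measure(cams=("wrist",),c0=(524,-174),p0=(534,-163)):
    out={}
    for cam in cams:
        snapshot(cam)
        c=best(cam,"cup",np.array(c0),70); p=best(cam,"pedestal",np.array(p0),10)
        if c is None: print(cam,"no cup");continue
        cm=c["pixels"]
        f=lambda v:np.abs(sil(cam,*v,CUP,45)-cm).sum()/cm.sum()
        opt=dict(xatol=.1,fatol=1e-4,initial_simplex=None)
        def fit(f,v0):
            v0=np.array(v0,float);return minimize(f,v0,method="Nelder-Mead",options=dict(xatol=.1,fatol=1e-4,initial_simplex=[v0,v0+[6,0],v0+[0,6]]))
        r=fit(f,c0);out[cam]=[r.x]
        print(cam,"cup",r.x.round(1),round(r.fun,3),c["conf"])
        if p is None: continue
        pm=p["pixels"]; csil=cv2.dilate(cm.astype(np.uint8),np.ones((3,3)))>0
        def g(v):
            m=np.maximum(sil(cam,*v,PED,0),sil(cam,*v,[(34,38),(34,45)],0))
            return np.abs(m-pm)[~csil].sum()/pm.sum()
        q=fit(g,p0);out[cam].append(q.x)
        print(cam,"ped",q.x.round(1),round(q.fun,3),p["conf"],"need",(q.x-r.x).round(1))
    return out
E
python3 - <<'E'
from h import *
measure(("wrist","scene","top"))
E
```

```text
Traceback (most recent call last):
  File "h.py", line 36, in measure
    r=fit(f,c0);out[cam]=[r.x]
  File "h.py", line 35, in fit
    v0=np.array(v0,float);return minimize(f,v0,method="Nelder-Mead",options=dict(xatol=.1,fatol=1e-4,initial_simplex=[v0,v0+[6,0],v0+[0,6]]))
                                 ~~~~~~~~^^^^^^^^^^^^^^^^^^^^^^^^^^^^^^^^^^^^^^^^^^^^^^^^^^^^^^^^^^^^^^^^^^^^^^^^^^^^^^^^^^^^^^^^^^^^^^^^^^^^
  File "h.py", line 32, in <lambda>
    f=lambda v:np.abs(sil(cam,*v,CUP,45)-cm).sum()/cm.sum()
                      ~~~^^^^^^^^^^^^^^^
  File "h.py", line 16, in sil
    P=[proj(cam,[x+r*np.cos(t),y+r*np.sin(t),z0+z]) for r,z in rings for t in a]
       ~~~~^^^^^^^^^^^^^^^^^^^^^^^^^^^^^^^^^^^^^^^^
  File "h.py", line 10, in proj
    c=camera_params(cam); f=192/np.tan(np.radians(c["vfov"])/2)
ValueError: time passes only in moves, steps and waits
```

```bash
python3 - <<'E'
s=open("h.py").read()
s=s.replace("from bench import *","import bench\nfrom bench import *\n_c={}\ndef camera_params(n):\n    if n not in _c:_c[n]=bench.camera_params(n)\n    return _c[n]",1)
open("h.py","w").write(s)
E
python3 - <<'E'
from h import *
measure(("wrist","scene","top"))
print(sense()["time"])
E
```

```text
wrist cup [ 521.1 -173.4] 0.024 0.71
wrist ped [ 530.7 -163.3] 0.09 0.67 need [ 9.5 10.2]
scene cup [ 521.8 -173.1] 0.052 0.82
scene ped [ 532.1 -163.4] 0.07 0.55 need [10.4  9.7]
top cup [ 520.1 -177.4] 0.056 0.61
top ped [ 530.  -165.2] 0.078 0.82 need [ 9.8 12.2]
3.8
```

The fits agree: the cup is at about (521,-173.5) and needs (+9.8,+10.3), which is 14 mm almost exactly along tool +x. I'm descending behind it.

Emit:
step_arm --targets '[{"dp": [0.05,-0.01,0.1],"angular": [0,0,0],"fingers": 1},{"dp": [0.1,-0.02,0.2],"angular": [0,0,0],"fingers": 1},{"dp": [0.15,-0.03,0.3],"angular": [0,0,0],"fingers": 1},{"dp": [0.18,-0.04,0.4],"angular": [0,0,0],"fingers": 1},{"dp": [0.2,-0.04,0.48],"angular": [0,0,0],"fingers": 1},{"dp": [0.2,-0.04,0.53],"angular": [0,0,0],"fingers": 1},{"dp": [0.2,-0.04,0.535],"angular": [0,0,0],"fingers": 1},{"dp": [0.2,-0.04,0.535],"angular": [0,0,0],"fingers": 1}]'

```text
time: 4.8
tool_pos: [479.6, -219.3, 54.9]
tcp_rot: [180.0, -0.0, 48.0]
ft_force: [0.4, -0.1, 1.2]
finger_gap: 0.1
grip_force: 0.0
```

Run:
```python
from h import *
s=sense();print(s["tool_pos"],s["ft_force"])
measure(("wrist","scene"))
im=snapshot("wrist");cv2.imwrite("pics/w2.png",im)
```

```text
[ 479.57886131 -219.30412721   54.88364437] [ 0.44995763 -0.0993575   1.18438925]
wrist cup [ 521.4 -173.7] 0.076 0.58
wrist ped [ 530.9 -163.5] 0.029 0.92 need [ 9.5 10.2]
scene cup [ 521.4 -173. ] 0.056 0.88
scene ped [ 532.6 -165. ] 0.047 0.93 need [11.2  8. ]
```

View pics/w2.png

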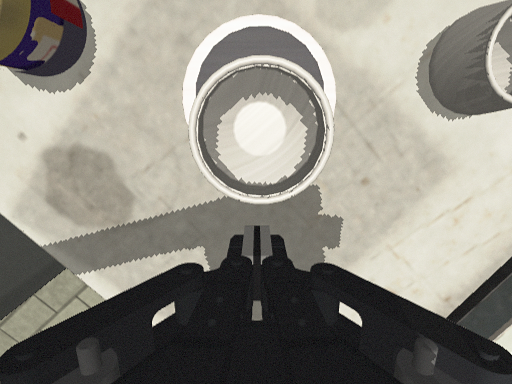

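The fingertip at px (257,230) is lined up behind the cup at (260,128), and the dark plate shows only ahead of it. First slow push.

Emit:
step_arm --targets '[{"dp": [0.04,0,0],"angular": [0,0,0],"fingers": 1},{"dp": [0.07,0,0],"angular": [0,0,0],"fingers": 1},{"dp": [0.085,0,0],"angular": [0,0,0],"fingers": 1},{"dp": [0.095,0,0],"angular": [0,0,0],"fingers": 1},{"dp": [0.105,0,0],"angular": [0,0,0],"fingers": 1},{"dp": [0.115,0,0],"angular": [0,0,0],"fingers": 1},{"dp": [0.125,0,0],"angular": [0,0,0],"fingers": 1},{"dp": [0.13,0,0],"angular": [0,0,0],"fingers": 1}]'

```text
time: 6.15
tool_pos: [496.7, -199.4, 54.3]
tcp_rot: [-180.0, 0.0, 48.1]
ft_force: [-1.5, -0.0, 0.2]
finger_gap: -0.1
grip_force: 0.4
```

Run:
```python
from h import *
s=sense();print(s["tool_pos"],s["ft_force"])
measure(("wrist","scene"))
```

```text
[ 496.66113796 -199.42926367   54.26771907] [-1.45477203 -0.03838793  0.21109332]
wrist cup [ 524.6 -171.6] 0.032 0.72
wrist ped [ 530.9 -163.1] 0.025 0.56 need [6.3 8.6]
scene cup [ 526.  -170.9] 0.053 0.6
scene ped [ 532.8 -163.2] 0.05 0.86 need [6.8 7.7]
```

Emit:
step_arm --targets '[{"dp": [0.005,0,0],"angular": [0,0,0],"fingers": 1},{"dp": [0.01,0,0],"angular": [0,0,0],"fingers": 1},{"dp": [0.015,0,0],"angular": [0,0,0],"fingers": 1},{"dp": [0.02,0,0],"angular": [0,0,0],"fingers": 1},{"dp": [0.025,0,0],"angular": [0,0,0],"fingers": 1},{"dp": [0.03,0,0],"angular": [0,0,0],"fingers": 1},{"dp": [0.035,0,0],"angular": [0,0,0],"fingers": 1},{"dp": [0.035,0,0],"angular": [0,0,0],"fingers": 1}]'

```text
time: 7.45
tool_pos: [501.4, -194.2, 54.3]
tcp_rot: [180.0, -0.0, 48.1]
ft_force: [0.0, -1.4, 0.4]
finger_gap: -0.3
grip_force: 0.1
```

Run:
```python
from h import *
s=sense();print(s["tool_pos"],s["ft_force"])
measure(("wrist","scene"))
```

```text
[ 501.4288705  -194.16495224   54.29044461] [ 0.01378321 -1.37364245  0.38368495]
wrist cup [ 530.  -167.5] 0.032 0.93
wrist ped [ 531.1 -163.4] 0.034 0.75 need [1.2 4.1]
scene cup [ 530.5 -165.5] 0.052 0.65
scene ped [ 533.4 -165.2] 0.058 0.64 need [2.9 0.3]
```

Emit:
step_arm --targets '[{"dp": [0.005,0,0],"angular": [0,0,0],"fingers": 1},{"dp": [0.01,0,0],"angular": [0,0,0],"fingers": 1},{"dp": [0.015,0,0],"angular": [0,0,0],"fingers": 1},{"dp": [0.016,0,0],"angular": [0,0,0],"fingers": 1},{"dp": [0.016,0,0],"angular": [0,0,0],"fingers": 1},{"dp": [0,0,0],"angular": [0,0,0],"fingers": 1},{"dp": [-0.06,0,0],"angular": [0,0,0],"fingers": 1},{"dp": [-0.1,0,0],"angular": [0,0,0],"fingers": 1}]'

```text
time: 8.75
tool_pos: [487.3, -209.8, 54.2]
tcp_rot: [-180.0, 0.0, 48.0]
ft_force: [0.3, 0.3, -0.1]
finger_gap: 0.0
grip_force: 0.0
```

Run:
```python
from h import *
s=sense();print(s["tool_pos"],s["ft_force"])
measure(("wrist","scene","top"))
im=snapshot("wrist");cv2.imwrite("pics/w3.png",im)
```

```text
[ 487.25669732 -209.82014803   54.20537467] [ 0.33468581  0.29001495 -0.12163886]
wrist cup [ 533.  -164.1] 0.058 0.89
wrist ped [ 531.4 -163.8] 0.087 0.89 need [-1.6  0.3]
scene cup [ 534.7 -164. ] 0.088 0.55
scene ped [ 534.9 -166. ] 0.091 0.58 need [ 0.2 -2.1]
top cup [ 534.5 -162. ] 20.071 0.38
top ped [ 527.5 -161. ] 2.794 0.79 need [-7.   0.9]
```

View pics/w3.png

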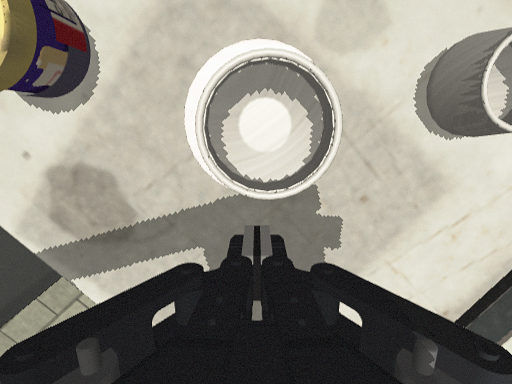

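The cup now nearly covers the plate, with its rim at px (272,122) and the foot ring behind it at (261,115). I'll back off and up for a clear final check.

Emit:
step_arm --targets '[{"dp": [-0.05,0,0],"angular": [0,0,0],"fingers": 1},{"dp": [-0.1,0,-0.1],"angular": [0,0,0],"fingers": 1},{"dp": [-0.1,0,-0.25],"angular": [0,0,0],"fingers": 1},{"dp": [-0.1,0,-0.4],"angular": [0,0,0],"fingers": 1},{"dp": [-0.1,0,-0.55],"angular": [0,0,0],"fingers": 1},{"dp": [-0.1,0,-0.6],"angular": [0,0,0],"fingers": 1},{"dp": [-0.1,0,-0.6],"angular": [0,0,0],"fingers": 1},{"dp": [-0.1,0,-0.6],"angular": [0,0,0],"fingers": 1}]'

```text
time: 10.25
tool_pos: [473.7, -223.6, 172.6]
tcp_rot: [-179.9, 0.0, 48.1]
ft_force: [-0.6, -0.2, 0.0]
finger_gap: -0.1
grip_force: 0.0
```

Run:
```python
from h import *
s=sense();print(s["tool_pos"],s["ft_force"])
for _ in range(2): measure(("wrist","scene","top"),(533,-164),(532,-164))
a_=snapshot("wrist");b=snapshot("scene")
def cr(cam,im):
    u,v=map(int,proj(cam,[532,-164,50]));u=max(u,45);v=max(v,45);im=im[v-45:v+45,u-45:u+45];return cv2.resize(im,(400,400),interpolation=cv2.INTER_CUBIC)
cv2.imwrite("pics/f1.png",np.hstack([cr("wrist",a_),cr("scene",b)]))
```

```text
[ 473.7494738  -223.64819766  172.59815269] [-0.56098248 -0.21214313  0.03005733]
wrist cup [ 533.3 -164.2] 0.021 0.77
wrist ped [ 531.1 -162.9] 0.064 0.79 need [-2.2  1.3]
scene cup [ 533.3 -162.6] 0.154 0.71
scene ped [ 532.9 -162.1] 0.055 0.87 need [-0.4  0.6]
top cup [ 534.5 -161.2] 1.062 0.53
top ped [ 529.1 -163.5] 1.598 0.76 need [-5.4 -2.3]
wrist cup [ 531.8 -163.6] 0.024 0.77
wrist ped [ 530.  -162.7] 0.07 0.59 need [-1.8  1. ]
scene cup [ 533.1 -163.2] 0.052 0.8
scene ped [ 532.4 -162.4] 0.046 0.93 need [-0.6  0.9]
top cup [ 535.8 -162.8] 0.86 0.42
top ped [ 530.6 -164.7] 0.738 0.62 need [-5.2 -1.9]
```

View pics/f1.png

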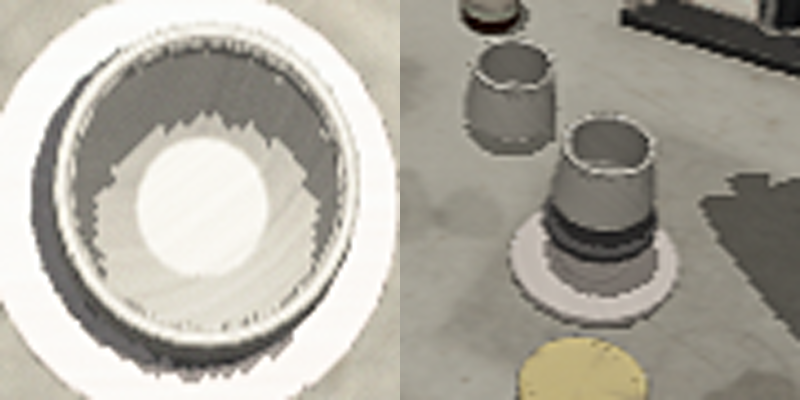

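Wrist and scene fits agree that the cup is about 1.5–2.5 mm from the middle, and the scene crop shows the plate evenly round it with the cup upright. The top fits are off because the arm blocks that view. The hand is clear, so I'm handing in.

```bash
python3 -c "
from bench import *
print(hand_in())"
```

```text
the job is handed in; nothing more can be done
None
```

The job is handed in: the cup stands upright on the plate, about 1.5–2.5 mm from the middle by the wrist and scene camera fits (limit 5 mm), with the hand clear and no bystander touched; the hand-in returned no verdict.

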